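# Press the shield covers home on a repaired board

### The job

Press three of the raised steel shield covers on the circuit board down fully home, one at a time with the fingertips and only lightly (never with more than 25 N): first the long narrow one, then the large square one, then the small square one. Leave the round cover raised as it is, pull no cover up, and do not disturb the bottle, the dish or the screwdriver.

Things in the scene. Friction and masses are not known exactly. Their poses are not given: they have to be found in the camera images.
- board_stand: Blue mat, 380 x 520 x 3 mm, carrying in its middle an aluminium holder and a green circuit board (180 mm along x, 240 along y), all fixed. Origin: centre of the mat's underside, on the bench top; z up. Above the origin: board face 22 mm, holder rails 24 mm, small fittings at most 28 mm. Four steel covers on the board, about 90 mm apart in x and 116 mm in y; which is where varies.
- long_cover_top (a point): Centre of the flat top face of the long narrow oblong cover, 24 mm by 60 mm (its length along the frame's y). All four covers are bare steel, 8 mm thick solid-topped caps; at joint value 0 the top is 36 mm above the bench, fully home (flush on the board) 30 mm. Axes as the board's.
- long_cover (a joint): How far the long cover has been pressed down, in m: starts between 0 and 0.0015, 0.006 is fully home on the board, negative means pulled up. It slides straight down against a steady stiff friction of about 4 N and stays where it is left; fully home it stops, and the board beneath gives about 1 mm per 8 N and springs back (this give is not in the joint value).
- long_frame: Low fixed frame soldered to the board under the long cover, which it carries. Origin on the board's upper face (22 mm above the bench) under the cover's centre; axes as the board's, z up.
- large_cover_top (a point): Centre of the flat top face of the large square cover, 42 mm by 42 mm. All four covers are bare steel, 8 mm thick solid-topped caps; at joint value 0 the top is 36 mm above the bench, fully home (flush on the board) 30 mm. Axes as the board's.
- large_cover (a joint): How far the large cover has been pressed down, in m: starts between 0 and 0.0015, 0.006 is fully home on the board, negative means pulled up. It slides straight down against a steady stiff friction of about 4 N and stays where it is left; fully home it stops, and the board beneath gives about 1 mm per 8 N and springs back (this give is not in the joint value).
- large_frame: Low fixed frame soldered to the board under the large cover, which it carries. Origin on the board's upper face (22 mm above the bench) under the cover's centre; axes as the board's, z up.
- small_cover_top (a point): Centre of the flat top face of the small square cover, 25 mm by 25 mm. All four covers are bare steel, 8 mm thick solid-topped caps; at joint value 0 the top is 36 mm above the bench, fully home (flush on the board) 30 mm. Axes as the board's.
- small_cover (a joint): How far the small cover has been pressed down, in m: starts between 0 and 0.0015, 0.006 is fully home on the board, negative means pulled up. It slides straight down against a steady stiff friction of about 4 N and stays where it is left; fully home it stops, and the board beneath gives about 1 mm per 8 N and springs back (this give is not in the joint value).
- small_frame: Low fixed frame soldered to the board under the small cover, which it carries. Origin on the board's upper face (22 mm above the bench) under the cover's centre; axes as the board's, z up.
- round_cover_top (a point): Centre of the flat top face of the round cover, 36 mm in diameter, the one to leave raised. All four covers are bare steel, 8 mm thick solid-topped caps; at joint value 0 the top is 36 mm above the bench, fully home (flush on the board) 30 mm. Axes as the board's.
- round_cover (a joint): How far the round cover has been pressed down, in m: starts between 0 and 0.0015, 0.006 is fully home on the board, negative means pulled up. It slides straight down against a steady stiff friction of about 4 N and stays where it is left; fully home it stops, and the board beneath gives about 1 mm per 8 N and springs back (this give is not in the joint value).
- round_frame: Low fixed frame soldered to the board under the round cover, which it carries. Origin on the board's upper face (22 mm above the bench) under the cover's centre; axes as the board's, z up.
- flux_bottle: Bystander: small white plastic bottle, 36 mm across, 85 mm tall, standing loose on the mat beside the board. Origin: centre of its underside.
- screw_dish: Bystander: small round steel dish, 72 mm across, 22 mm tall, loose on the mat beside the board. Origin: centre of its underside.
- screwdriver: Bystander: screwdriver with a black handle, 160 mm long, lying loose on the mat beyond the board's far edge. Origin: about its middle, on its underside; its x axis runs along it to the tip.

How it is judged:
On the way, in this order (a step that is already met when the one before it is completed fails the run):
1. the long narrow cover is pressed fully home (value of joint long_cover above 0.0048 m), for 0.1 s.
2. the large square cover is pressed fully home (value of joint large_cover above 0.0048 m), for 0.1 s.
3. the small square cover is pressed fully home (value of joint small_cover above 0.0048 m), for 0.1 s.
At the end, for the whole second after the job is handed in: The long, large square and small square covers are each within 1.2 mm of fully home (6 mm), the round cover is pressed less than 3 mm and not pulled up, and the bottle, dish and screwdriver are within 15 mm of where they were (value of joint each of long_cover, large_cover, small_cover above 0.0048 m and value of joint round_cover between -0.002 and 0.003 m and distance of each of flux_bottle, screw_dish, screwdriver from where it was at the start of the episode below 0.015 m); the robot touches nothing.
It fails at once if a later cover was pressed before the one ahead of it was home ((value of joint large_cover above 0.003 m and value of joint long_cover below 0.0048 m) or (value of joint small_cover above 0.003 m and value of joint large_cover below 0.0048 m)).
It fails at once if the round cover was pressed down (value of joint round_cover above 0.003 m).
It fails at once if a cover was pulled up (value of joint any of long_cover, large_cover, small_cover, round_cover below -0.002 m).
It fails at once if the board or a cover was pushed with more than 25 N (contact force between any of the arm, the fingers and long_frame above 25 N or contact force between any of the arm, the fingers and large_frame above 25 N or contact force between any of the arm, the fingers and small_frame above 25 N or contact force between any of the arm, the fingers and round_frame above 25 N or contact force between any of the arm, the fingers and board_stand above 25 N).
It fails at once if the bottle, dish or screwdriver was moved or lifted (distance of any of flux_bottle, screw_dish, screwdriver from where it was at the start of the episode above 0.015 m).
It also fails if it takes over 45 s, if anything falls off the work surface, if the arm or the gripper's body presses on something with over 40 N, if the wrist force passes 120 N, or if a joint passes its speed limit or range.

### The arm

A 6-joint arm with a two-finger parallel gripper is mounted at the origin on the work surface. World frame = base frame: x ahead of the robot, y to its left, z up, the work surface at z = 0. Lengths are in m, angles in rad, forces in N, time in s.
With the tool pointing down it reaches from about 0.25 to 0.775 m from the base axis. Payload 4 kg.
Tool frame: the origin (TCP) lies between the finger pads; the fingertips stand 19 mm ahead of it and the grasp point (between the pads) is the TCP (robot.tip_reach is the y of the fingertips in the tool frame, in m); y points along the fingers, x is the direction in which the jaws open and shut, and the axes are right-handed (so a half turn about y gives the same grasp; the last joint's range is limited). The gripper opens to 94 mm and grips with 3 to 60 N. Pads are 16 mm wide; open, the fingers measure 119 mm over their backs; the gripper's body (75 mm by 177 mm) begins 78 mm behind the grasp point.
Start: joints at [1.116, 0.087, 1.371, -0, 1.684, -0.103], TCP at [0.19, 0.516, 0.225] pointing down, gripper open.
Joint ranges: [-3.1, 3.1], [-0.76, 2.03], [0.27, 2.55], [-1.08, 4.22], [0.17, 2.65], [-2.57, 2.57]. Speed limits (rad/s): [2.79, 2.79, 3.14, 3.14, 3.14, 3.14].

### API

Orientations are given as [roll, pitch, yaw] about the fixed x, y, z axes, in that order (R = Rz(yaw) Ry(pitch) Rx(roll)).
In Python, from bench import robot, imaging, order gives the robot as it stands.
- The arm moves only by the tool send_rows, never from a script. Its argument "moves" is text: rows parted by semicolons, each of 5 numbers parted by spaces: the gripper's target within -1 to 1 (shut at 1, half-way at 0, fully open at -1), then the shift along the tool's x, y, z in m, then the turn about the tool's y in degrees. In form: fingers tx ty tz roll; .... A call has exactly 10 rows; each row shifts and turns the commanded pose from where the row before left it, along the tool's axes as they then stand; what a row does not reach is not made up. A row lasts 1/12 s, in which the tool goes at most 41.7 mm and 7.16 degrees, less where a joint would pass 70% of its speed; a pose out of reach is approached as far as the arm can. A call with a gripper value outside its range is refused whole. The fingers move at their own pace and stop on an object; the grip force is fixed at half the most. Time passes only in rows, so rows that do not move let the fingers close, or fill a call up. It gives the time, the measured TCP pose, the force and the opening at its end, in the units of the state.
- robot.get_obs(): the state, without advancing time (a new reading comes with each control period).
- imaging.snapshot(name): name is "side" or "top" or "wrist"; returns a dict with "image" (420x560x3 uint8, red, green, blue), "mtx" (3x3 intrinsics, pixels), "R" (3x3) and "t" (3): a world point X has camera coordinates R X + t. Camera axes: x right, y down, z forward; pixel columns grow to the right and rows downward; lengths in m; the calibration is good to about 2 mm. A picture is of the moment at which its call begins. There is no depth.
- order.close_job(): hands the job in, once; it reports no verdict.
Trained networks look in a picture, given as the dict that the camera call returned (one of the last four; its "shot" number tells which), for a name from the list of things; names that differ only in an ending like _2 or _b are one class to them, and where a whole thing is asked for, a point or a joint stands for the part that bears it (a point fixed in the world has none). Each returns a list of dicts, best first, with "conf" (0 to 1); they miss things now and then, are a little off and sometimes report something else, mostly with a low value. They report only what shows in the picture. A call takes as long as a camera call.
- imaging.recognise(picture, target): "centre" ([column, row] in pixels, amid what is visible of it).
- imaging.landmark_of(picture, target): "centre" ([column, row] in pixels: a listed point, or the origin of a listed thing).
The state is a dict: "time": time; "joint_positions": joint angles; "qvel": joint speeds; "joint_torque": joint torques, N m; "tool_pos": TCP position; "ee_rot": TCP orientation; "wrist_force": force on the tool from outside, world axes, zero at the start; "wrist_torque": the same for the moment, N m; "width": finger opening in m.
Only numpy, scipy, OpenCV 4.12 (cv2) and the standard library are available. Lean on these libraries where they do the work, as an engineer would, in place of code of your own. Each camera call takes 0.05 s, during which the arm holds its last target.

## Working session

There is one attempt and no reset: what is moved stays moved. The work goes in short steps, Python scripts to look and compute and a tool call to move; the robot and the scene stay as the last step left them, time stands still between calls to the robot, and variables do not carry over. Pictures are saved under pics/ and viewed, and the job is handed in when it is done.

Besides the shell and the picture viewer there is one more tool, called as name(argument=value, ...), one argument or row to a line, values as JSON. send_rows: Moves the arm, as the interface text tells. Its arguments: {"type":"object","properties":{"moves":{"type":"string"}},"required":["moves"]}

```bash
mkdir -p pics; ls; cat > h.py <<'E'
import numpy as np, cv2
from bench import robot, imaging, order
def px2z(s,px,z):
    d=s["R"].T@np.linalg.inv(s["mtx"])@np.array([px[0],px[1],1.0]); c=-s["R"].T@s["t"]
    return c+d*(z-c[2])/d[2]
def proj(s,X):
    c=s["R"]@np.array(X)+s["t"]; p=s["mtx"]@c; return p[:2]/p[2]
def save(s,n): cv2.imwrite(f"pics/{n}.png",s["image"][:,:,::-1])
E
python3 - <<'E'
from h import *
o=robot.get_obs()
for k in o: print(k,np.round(o[k],3))
for v in ["top","side"]:
    s=imaging.snapshot(v); save(s,v+"0"); print(v,np.round(-s["R"].T@s["t"],3))
    for n,z in [("long_cover_top",.036),("large_cover_top",.036),("small_cover_top",.036),("round_cover_top",.036),("board_stand",0),("flux_bottle",.003),("screw_dish",.003),("screwdriver",.003)]:
        r=imaging.landmark_of(s,n)
        for a in r[:2]: print(n,round(a["conf"],2),np.round(a["centre"],1),np.round(px2z(s,a["centre"],z),4))
E
```

```text
pics
time 0.0
joint_positions [ 1.116  0.088  1.372 -0.     1.684 -0.103]
qvel [ 0.    -0.    -0.    -0.003 -0.001  0.   ]
joint_torque [-2.0000e-03 -3.4019e+01 -3.0242e+01  7.2000e-02  3.3000e-02 -0.0000e+00]
tool_pos [0.189 0.516 0.223]
ee_rot [-1.571  0.002  1.219]
wrist_force [-0.195 -0.297  0.237]
wrist_torque [-0.029  0.01   0.02 ]
width 0.094
top [0.462 0.056 1.158]
long_cover_top 0.59 [231.8 213.9] [0.6311 0.1293 0.036 ]
large_cover_top 0.74 [244.9 258.6] [0.5338 0.1026 0.036 ]
large_cover_top 0.69 [281.1 203.8] [0.6508 0.0219 0.036 ]
small_cover_top 0.53 [300.3 238.5] [ 0.5741 -0.0174  0.036 ]
round_cover_top 0.5 [279.2 198.7] [0.6622 0.0257 0.036 ]
board_stand 0.68 [260.5 232. ] [0.5943 0.0684 0.    ]
flux_bottle 0.86 [186.  261.4] [0.533  0.2332 0.003 ]
screw_dish 0.71 [336.3 189.5] [ 0.6862 -0.1045  0.003 ]
screwdriver 0.66 [253.8 170.8] [0.7334 0.0805 0.003 ]
side [0.484 0.671 0.784]
long_cover_top 0.69 [266.  260.3] [0.6202 0.1349 0.036 ]
large_cover_top 0.81 [312.4 251. ] [0.5434 0.0986 0.036 ]
round_cover_top 0.81 [264.6 209.4] [0.6487 0.0176 0.036 ]
round_cover_top 0.42 [261.1 217.2] [0.6509 0.0382 0.036 ]
board_stand 0.7 [288.4 242.8] [ 0.5939  0.0606 -0.    ]
flux_bottle 0.66 [305.3 328.6] [0.5322 0.2354 0.003 ]
screw_dish 0.86 [263.7 172.7] [ 0.6807 -0.1137  0.003 ]
screwdriver 0.92 [212.5 237.4] [0.7381 0.0783 0.003 ]
screwdriver 0.58 [307.4 328.6] [0.5287 0.2347 0.003 ]
```

```bash
python3 - <<'E'
import cv2
for n,(r0,r1,c0,c1) in {"top0":(140,330,150,390),"side0":(130,370,160,460)}.items():
    a=cv2.imread(f"pics/{n}.png")[r0:r1,c0:c1]; f=min(800/a.shape[1],600/a.shape[0])
    cv2.imwrite(f"pics/{n}c.png",cv2.resize(a,None,fx=f,fy=f,interpolation=cv2.INTER_CUBIC)); print(n,f)
E
```

```text
top0 3.1578947368421053
side0 2.5
```

View pics/top0c.png

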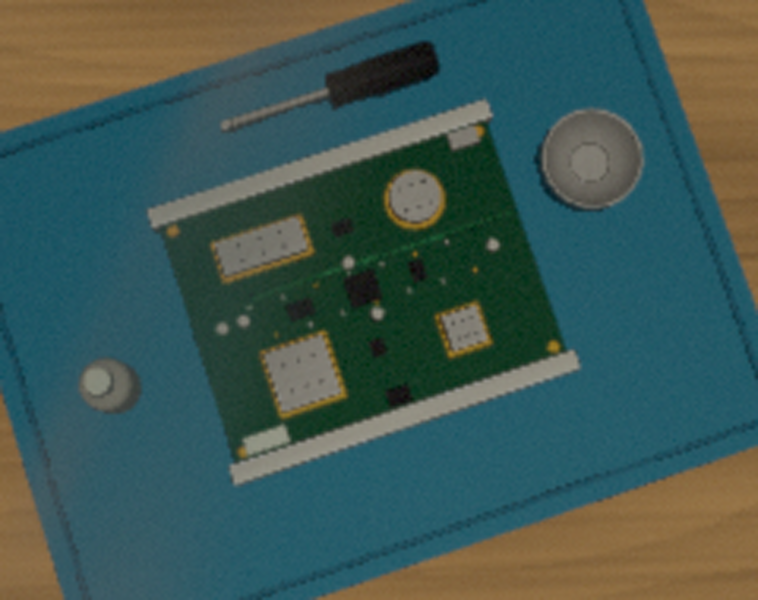

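View pics/side0c.png

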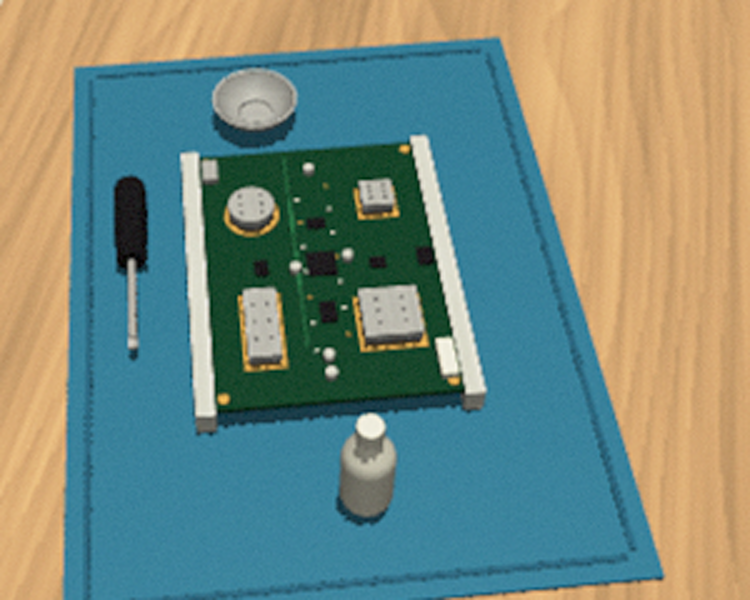

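The top view shows long at about px (233,218), large (246,258), small (297,244) and round (281,202). The networks were off on some of these, so I'll refine by thresholding the steel tops.

```bash
python3 - <<'E'
from h import *
G={"top":{"long":(233,218.5),"large":(245.6,258.4),"small":(296.9,244.2),"round":(281.4,202.4)},
   "side":{"long":(265,259.5),"large":(316,255),"small":(311,208.5),"round":(260,212)}}
P={}
for v in G:
    s=imaging.snapshot(v); im=s["image"].astype(int)
    hsv=cv2.cvtColor(s["image"],cv2.COLOR_RGB2HSV)
    m=((hsv[...,1]<60)&(hsv[...,2]>95)).astype(np.uint8)
    m=cv2.morphologyEx(m,cv2.MORPH_CLOSE,np.ones((3,3)))
    n,l,st,ce=cv2.connectedComponentsWithStats(m,connectivity=4)
    for k,g in G[v].items():
        c=l[int(round(g[1])),int(round(g[0]))]
        mm=cv2.minAreaRect(np.argwhere(l==c)[:,::-1].astype(np.float32))
        z=.0355 if v=="top" else .034
        P[v,k]=px2z(s,mm[0],z)
        print(v,k,c,st[c],np.round(ce[c],1),np.round(mm[0],1),np.round(mm[1],1),np.round(P[v,k],4))
    big=cv2.resize(m*255,None,fx=1,fy=1)
    a=(P[v,"large"]-P[v,"small"])[:2]; b=(P[v,"long"]-P[v,"round"])[:2]
    c_=(P[v,"long"]-P[v,"large"])[:2]; d=(P[v,"round"]-P[v,"small"])[:2]
    for q in (a,b,c_,d): print(np.round(np.linalg.norm(q),4), np.degrees(np.arctan2(q[1],q[0])).round(2))
E
```

```text
top long 81 [218 209  29  18 288] [232.2 217.6] [232.2 217.6] [10.4 27.2] [0.6231 0.1285 0.0355]
top large 99 [234 246  24  24 369] [245.3 257.8] [245.3 257.9] [19. 19.] [0.5353 0.1017 0.0355]
top small 93 [290 237  14  14 125] [296.6 243.5] [296.7 243.5] [10.8 11.1] [ 0.5636 -0.0093  0.0355]
top round 74 [274 194  15  16 189] [280.9 201.8] [281.  201.5] [15. 14.] [0.656  0.022  0.0355]
0.1145 104.3
0.1115 107.16
0.0918 16.97
0.0975 18.66
side long 71 [257 245  16  29 368] [264.2 258.7] [264.3 258.6] [28.1 13.4] [0.6243 0.1303 0.034 ]
side large 69 [303 244  27  21 476] [315.9 253.9] [316.  253.8] [19.8 25. ] [0.5362 0.1021 0.034 ]
side small 46 [303 201  15  13 142] [310.  206.5] [310.2 206.6] [11.3 13.3] [ 0.5646 -0.0084  0.034 ]
side round 48 [251 204  19  15 220] [259.9 211.4] [260. 211.] [14. 18.] [0.6569 0.0216 0.034 ]
0.114 104.43
0.1135 106.7
0.0925 17.8
0.097 17.98
```

send_rows(
  moves="1 0 0.01 0 -6.2; 1 0 0.01 0 -6.2; 1 0 0.01 0 -6.2; 1 0 0.01 0 -6.2; 1 0 0.01 0 -6.2; 1 0 0.01 0 -6.2; 1 -0.033 0 -0.02 0; 1 -0.033 0 -0.02 0; 1 -0.033 0 -0.02 0; 1 -0.033 0 -0.02 0",
)

```text
time: 1.83
tool_pos: [0.3055, 0.4125, 0.1645]
ee_rot: [-1.571, -0.0, 1.87]
wrist_force: [0.8, 0.1, 0.2]
width: 0.0308
```

send_rows(
  moves="1 -0.035 0 -0.021 0; 1 -0.035 0 -0.021 0; 1 -0.035 0 -0.021 0; 1 -0.035 0 -0.021 0; 1 -0.035 0 -0.021 0; 1 -0.035 0 -0.021 0; 1 -0.035 0 -0.021 0; 1 -0.035 0 -0.021 0; 1 -0.015 0 -0.011 0; 1 0 0 0 0",
)

```text
time: 2.67
tool_pos: [0.5652, 0.1806, 0.1638]
ee_rot: [-1.571, 0.001, 1.863]
wrist_force: [-0.2, 0.5, -0.2]
width: 0.0002
```

send_rows(
  moves="1 -0.0222 0 -0.0137 0; 1 -0.0222 0 -0.0137 0; 1 -0.0222 0 -0.0137 0; 1 0 0.02 0 0; 1 0 0.02 0 0; 1 0 0.02 0 0; 1 0 0.02 0 0; 1 0 0 0 0; 1 0 0 0 0; 1 0 0 0 0",
)

```text
time: 3.5
tool_pos: [0.6214, 0.1331, 0.0859]
ee_rot: [-1.573, 0.0, 1.869]
wrist_force: [-0.5, 1.1, -0.6]
width: 0.0007
```

```bash
cat > look.py <<'E'
import sys
from h import *
o=robot.get_obs(); print(np.round(o["tool_pos"],4),np.round(o["wrist_force"],2))
for v,(r0,r1,c0,c1) in {"top":(140,330,150,390),"side":(130,370,160,460)}.items():
    s=imaging.snapshot(v); save(s,v+sys.argv[1])
    t=o["tool_pos"]-[0,0,.019]; print(v,"tip px",proj(s,t).round(1))
    a=s["image"][r0:r1,c0:c1,::-1]; f=2.5
    cv2.imwrite(f"pics/{v}{sys.argv[1]}c.png",cv2.resize(a,None,fx=f,fy=f,interpolation=cv2.INTER_CUBIC))
E
python3 look.py 1
```

```text
[0.6214 0.1331 0.0859] [-0.51  1.09 -0.57]
top tip px [229.  216.3]
side tip px [265.1 248.7]
```

View pics/side1c.png

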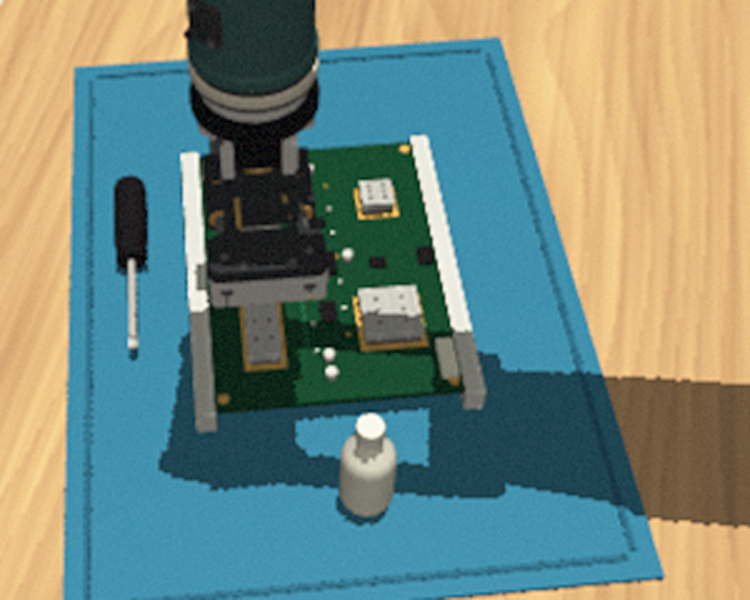

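```bash
python3 - <<'E'
from h import *
s=imaging.snapshot("side"); o=robot.get_obs(); t=o["tool_pos"]
for h in (-.019,0,.03,.078,.15): print(h,((proj(s,t+[0,0,h])-[160,130])*2.5).round())
w=imaging.snapshot("wrist"); save(w,"w1"); print(proj(w,t-[0,0,.019]))
a=s["image"][180:300,210:330,::-1]; cv2.imwrite("pics/s1z.png",cv2.resize(a,None,fx=5,fy=5,interpolation=cv2.INTER_CUBIC))
E
```

```text
-0.019 [262. 295.]
0 [261. 278.]
0.03 [260. 250.]
0.078 [258. 201.]
0.15 [254. 120.]
[278.13779566 258.11334738]
```

View pics/s1z.png

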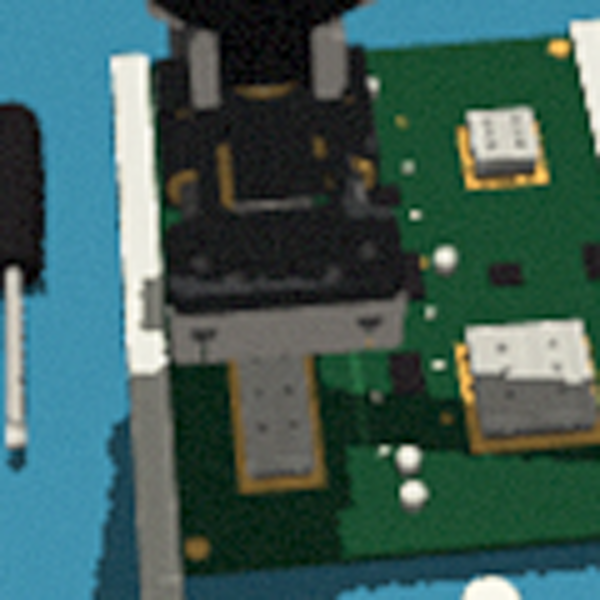

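View pics/w1.png

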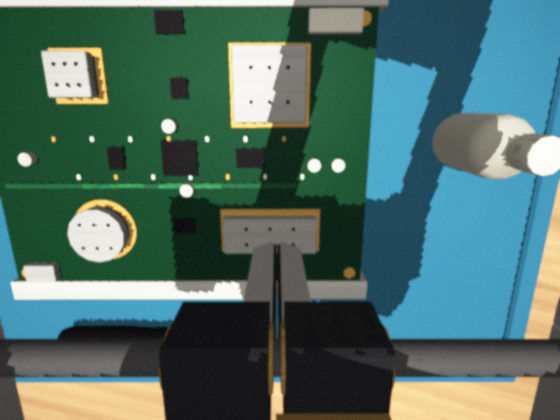

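```bash
python3 - <<'E'
from h import *
w=imaging.snapshot("wrist")
for k,p in {"long":(270.5,234.5),"large":(270.5,84.5),"small":(69,75),"round":(97,235)}.items(): print(k,px2z(w,p,.0355).round(4))
print(robot.get_obs()["tool_pos"], robot.get_obs()["time"])
E
```

```text
long [0.6215 0.1276 0.0355]
large [0.5353 0.1016 0.0355]
small [ 0.5636 -0.0079  0.0355]
round [0.6541 0.0224 0.0355]
[0.62187729 0.13261337 0.08612544] 3.75
```

send_rows(
  moves="1 -0.004 0.005 0 0; 1 0 0.008 0 0; 1 0 0.008 0 0; 1 0 0.005 0 0; 1 0 0.002 0 0; 1 0 0.001 0 0; 1 0 0.001 0 0; 1 0 0.001 0 0; 1 0 0 0 0; 1 0 0 0 0",
)

```text
time: 4.58
tool_pos: [0.6226, 0.1286, 0.0539]
ee_rot: [-1.572, 0.0, 1.868]
wrist_force: [0.2, -0.2, 0.1]
width: 0.0005
```

send_rows(
  moves="1 0 0.0004 0 0; 1 0 0.0004 0 0; 1 0 0.0004 0 0; 1 0 0.0004 0 0; 1 0 0.0004 0 0; 1 0 0.0004 0 0; 1 0 0.0004 0 0; 1 0 0 0 0; 1 0 0 0 0; 1 0 0 0 0",
)

```text
time: 5.42
tool_pos: [0.6226, 0.1286, 0.0509]
ee_rot: [-1.572, 0.0, 1.868]
wrist_force: [-0.0, -0.2, 4.3]
width: 0.0002
```

send_rows(
  moves="1 0 0.0003 0 0; 1 0 0.0003 0 0; 1 0 0.0003 0 0; 1 0 0.0003 0 0; 1 0 0.0003 0 0; 1 0 0.0003 0 0; 1 0 0.0003 0 0; 1 0 0 0 0; 1 0 0 0 0; 1 0 0 0 0",
)

```text
time: 6.25
tool_pos: [0.6226, 0.1286, 0.0488]
ee_rot: [-1.572, -0.0, 1.868]
wrist_force: [1.8, -0.3, 3.5]
width: 0.0006
```

send_rows(
  moves="1 0 0.0002 0 0; 1 0 0.0002 0 0; 1 0 0.0002 0 0; 1 0 0.0002 0 0; 1 0 0.0002 0 0; 1 0 0 0 0; 1 0 0 0 0; 1 0 0 0 0; 1 0 0 0 0; 1 0 0 0 0",
)

```text
time: 7.08
tool_pos: [0.6226, 0.1286, 0.0484]
ee_rot: [-1.572, 0.0, 1.868]
wrist_force: [0.1, 0.5, 6.7]
width: 0.0004
```

send_rows(
  moves="1 0 0.0002 0 0; 1 0 0.0002 0 0; 1 0 0.0002 0 0; 1 0 0.0002 0 0; 1 0 0.0002 0 0; 1 0 0 0 0; 1 0 0 0 0; 1 0 0 0 0; 1 0 0 0 0; 1 0 0 0 0",
)

```text
time: 7.92
tool_pos: [0.6226, 0.1286, 0.0481]
ee_rot: [-1.572, 0.0, 1.868]
wrist_force: [-0.5, 0.0, 8.9]
width: 0.0004
```

send_rows(
  moves="1 0 0.0003 0 0; 1 0 0.0003 0 0; 1 0 0.0003 0 0; 1 0 0.0003 0 0; 1 0 0.0003 0 0; 1 0 0 0 0; 1 0 0 0 0; 1 0 0 0 0; 1 0 0 0 0; 1 0 0 0 0",
)

```text
time: 8.75
tool_pos: [0.6227, 0.1286, 0.0476]
ee_rot: [-1.572, 0.0, 1.868]
wrist_force: [-0.9, 0.9, 12.4]
width: 0.0008
```

send_rows(
  moves="1 0 -0.015 0 0; 1 0 -0.02 0 0; 1 0 0 0.02 0; 1 0 0 0.025 0; 1 0 0 0.025 0; 1 0 0 0.021 0; 1 0 0 0 0; 1 0 0.009 0 0; 1 0 0.009 0 0; 1 0 0 0 0",
)

```text
time: 9.58
tool_pos: [0.5342, 0.1018, 0.0588]
ee_rot: [-1.566, -0.001, 1.868]
wrist_force: [-0.6, 0.1, 0.3]
width: 0.0004
```

```bash
python3 - <<'E'
from h import *
o=robot.get_obs();print(np.round(o["tool_pos"],4),o["wrist_force"].round(2) if hasattr(o["wrist_force"],"round") else o["wrist_force"])
w=imaging.snapshot("wrist"); save(w,"w2"); print(proj(w,o["tool_pos"]-np.array([0,0,.019])), proj(w,[.5357,.1018,.0355]))
E
```

```text
[0.5342 0.1018 0.0588] [-0.56  0.14  0.3 ]
[277.98221743 258.39465245] [277.09420756 257.59355162]
```

View pics/w2.png

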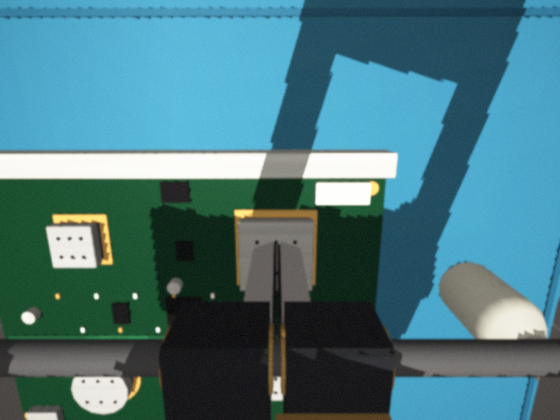

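send_rows(
  moves="1 0 0.003 0 0; 1 0 0.001 0 0; 1 0 0.001 0 0; 1 0 0.001 0 0; 1 0 0.001 0 0; 1 0 0.001 0 0; 1 0 0.001 0 0; 1 0 0.001 0 0; 1 0 0 0 0; 1 0 0 0 0",
)

```text
time: 10.47
tool_pos: [0.5356, 0.1019, 0.0526]
ee_rot: [-1.572, 0.0, 1.868]
wrist_force: [-1.4, 0.7, 4.4]
width: 0.0002
```

send_rows(
  moves="1 0 0.0003 0 0; 1 0 0.0003 0 0; 1 0 0.0003 0 0; 1 0 0.0003 0 0; 1 0 0.0003 0 0; 1 0 0 0 0; 1 0 0 0 0; 1 0 0 0 0; 1 0 0 0 0; 1 0 0 0 0",
)

```text
time: 11.3
tool_pos: [0.5355, 0.1019, 0.0507]
ee_rot: [-1.571, 0.0, 1.868]
wrist_force: [1.0, 0.3, 2.7]
width: 0.0005
```

send_rows(
  moves="1 0 0.0003 0 0; 1 0 0.0003 0 0; 1 0 0.0003 0 0; 1 0 0.0003 0 0; 1 0 0.0003 0 0; 1 0 0.0003 0 0; 1 0 0.0003 0 0; 1 0 0 0 0; 1 0 0 0 0; 1 0 0 0 0",
)

```text
time: 12.13
tool_pos: [0.5355, 0.1019, 0.0487]
ee_rot: [-1.571, 0.0, 1.868]
wrist_force: [2.1, 1.0, 3.7]
width: 0.0003
```

send_rows(
  moves="1 0 0.0003 0 0; 1 0 0.0003 0 0; 1 0 0.0003 0 0; 1 0 0.0003 0 0; 1 0 0.0003 0 0; 1 0 0 0 0; 1 0 0 0 0; 1 0 0 0 0; 1 0 0 0 0; 1 0 0 0 0",
)

```text
time: 12.97
tool_pos: [0.5356, 0.1019, 0.0481]
ee_rot: [-1.572, 0.0, 1.868]
wrist_force: [-0.1, 0.0, 8.6]
width: 0.0006
```

send_rows(
  moves="1 0 0.0003 0 0; 1 0 0.0003 0 0; 1 0 0.0003 0 0; 1 0 0.0003 0 0; 1 0 0.0003 0 0; 1 0 0 0 0; 1 0 0 0 0; 1 0 0 0 0; 1 0 0 0 0; 1 0 0 0 0",
)

```text
time: 13.8
tool_pos: [0.5356, 0.1019, 0.0475]
ee_rot: [-1.572, 0.0, 1.868]
wrist_force: [-1.6, 0.9, 13.2]
width: 0.0003
```

send_rows(
  moves="1 0 -0.015 0 0; 1 0 -0.02 0 0; 1 -0.02 0 0.001 0; 1 -0.025 0 0.001 0; 1 -0.025 0 0.001 0; 1 -0.025 0 0.001 0; 1 -0.019 0 0.0013 0; 1 0 0.009 0 0; 1 0 0.009 0 0; 1 0 0 0 0",
)

```text
time: 14.63
tool_pos: [0.5605, -0.0078, 0.0583]
ee_rot: [-1.563, -0.004, 1.868]
wrist_force: [-0.1, -0.5, -0.4]
width: 0.0006
```

```bash
python3 - <<'E'
from h import *
o=robot.get_obs();print(np.round(o["tool_pos"],4),np.round(o["wrist_force"],1))
w=imaging.snapshot("wrist"); save(w,"w3"); print(proj(w,o["tool_pos"]-np.array([0,0,.019])), proj(w,[.5642,-.0085,.0355]))
E
```

```text
[ 0.5605 -0.0078  0.0583] [-0.1 -0.5 -0.4]
[277.92570984 258.42182468] [274.69702163 261.17021775]
```

View pics/w3.png

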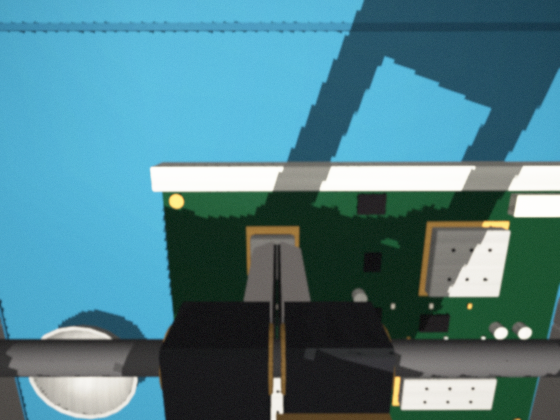

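send_rows(
  moves="1 0 0 0 0; 1 0 0.003 0 0; 1 0 0.001 0 0; 1 0 0.001 0 0; 1 0 0.0005 0 0; 1 0 0.0005 0 0; 1 0 0.0005 0 0; 1 0 0 0 0; 1 0 0 0 0; 1 0 0 0 0",
)

```text
time: 15.52
tool_pos: [0.5637, -0.0088, 0.0561]
ee_rot: [-1.571, -0.0, 1.868]
wrist_force: [0.8, 0.5, -0.2]
width: 0.0003
```

Well centred and not yet in contact.

send_rows(
  moves="1 0 0.0006 0 0; 1 0 0.0006 0 0; 1 0 0.0006 0 0; 1 0 0.0006 0 0; 1 0 0.0006 0 0; 1 0 0.0006 0 0; 1 0 0.0006 0 0; 1 0 0.0006 0 0; 1 0 0 0 0; 1 0 0 0 0",
)

```text
time: 16.35
tool_pos: [0.5637, -0.0087, 0.0513]
ee_rot: [-1.571, 0.0, 1.868]
wrist_force: [-0.6, -0.6, 4.2]
width: 0.0006
```

send_rows(
  moves="1 0 0.0003 0 0; 1 0 0.0003 0 0; 1 0 0.0003 0 0; 1 0 0.0003 0 0; 1 0 0.0003 0 0; 1 0 0.0003 0 0; 1 0 0.0003 0 0; 1 0 0 0 0; 1 0 0 0 0; 1 0 0 0 0",
)

```text
time: 17.18
tool_pos: [0.5637, -0.0087, 0.0491]
ee_rot: [-1.571, 0.0, 1.868]
wrist_force: [-1.4, -0.3, 4.1]
width: 0.0006
```

send_rows(
  moves="1 0 0.0003 0 0; 1 0 0.0003 0 0; 1 0 0.0003 0 0; 1 0 0.0003 0 0; 1 0 0.0003 0 0; 1 0 0 0 0; 1 0 0 0 0; 1 0 0 0 0; 1 0 0 0 0; 1 0 0 0 0",
)

```text
time: 18.02
tool_pos: [0.5637, -0.0087, 0.0484]
ee_rot: [-1.571, 0.0, 1.868]
wrist_force: [-2.2, -0.1, 6.9]
width: 0.0007
```

send_rows(
  moves="1 0 0.0003 0 0; 1 0 0.0003 0 0; 1 0 0.0003 0 0; 1 0 0.0003 0 0; 1 0 0.0003 0 0; 1 0 0.0003 0 0; 1 0 0.0003 0 0; 1 0 0.0003 0 0; 1 0 0 0 0; 1 0 0 0 0",
)

```text
time: 18.85
tool_pos: [0.5638, -0.0087, 0.0475]
ee_rot: [-1.572, 0.0, 1.868]
wrist_force: [-4.4, -0.4, 12.4]
width: 0.0005
```

Home at the same height and force as the other two. Retract clear, then look.

send_rows(
  moves="1 0 -0.015 0 0; 1 0 -0.03 0 0; 1 0 -0.03 0 0; 1 0 -0.03 0 0; 1 0 -0.03 0 0; 1 0 0 0.035 0; 1 0 0 0.035 0; 1 0 0 0.035 0; 1 0 0 0.035 0; 1 0 0 0.035 0",
)

```text
time: 19.68
tool_pos: [0.3946, -0.06, 0.179]
ee_rot: [-1.57, -0.001, 1.869]
wrist_force: [-0.4, 0.0, 0.5]
width: 0.0004
```

send_rows(
  moves="1 -0.035 0 0 0; 1 -0.035 0 0 0; 1 -0.035 0 0 0; 1 -0.035 0 0 0; 1 -0.03 0 0 0; 1 0 0 0 0; 1 0 0 0 0; 1 0 0 0 0; 1 0 0 0 0; 1 0 0 0 0",
)

```text
time: 20.52
tool_pos: [0.446, -0.2213, 0.1801]
ee_rot: [-1.571, -0.0, 1.87]
wrist_force: [0.2, 0.8, 0.4]
width: 0.0004
```

```bash
python3 look.py 4; python3 - <<'E'
from h import *
for v in ("top","side"):
    s=imaging.snapshot(v)
    for n in ("flux_bottle","screw_dish","screwdriver"):
        for a in imaging.landmark_of(s,n)[:1]: print(v,n,round(a["conf"],2),np.round(px2z(s,a["centre"],.003),4))
print(np.round(robot.get_obs()["wrist_force"],1))
E
```

```text
[ 0.446  -0.2213  0.1801] [0.19 0.82 0.38]
top tip px [414.1 296.6]
side tip px [389.2  93.7]
top screw_dish 0.79 [ 0.6843 -0.1082  0.003 ]
top screwdriver 0.91 [0.7367 0.0737 0.003 ]
side flux_bottle 0.91 [0.5343 0.2375 0.003 ]
side screw_dish 0.82 [ 0.6835 -0.0999  0.003 ]
side screwdriver 0.86 [0.739 0.078 0.003]
[-0.8 -0.5 -0.5]
```

View pics/side4c.png

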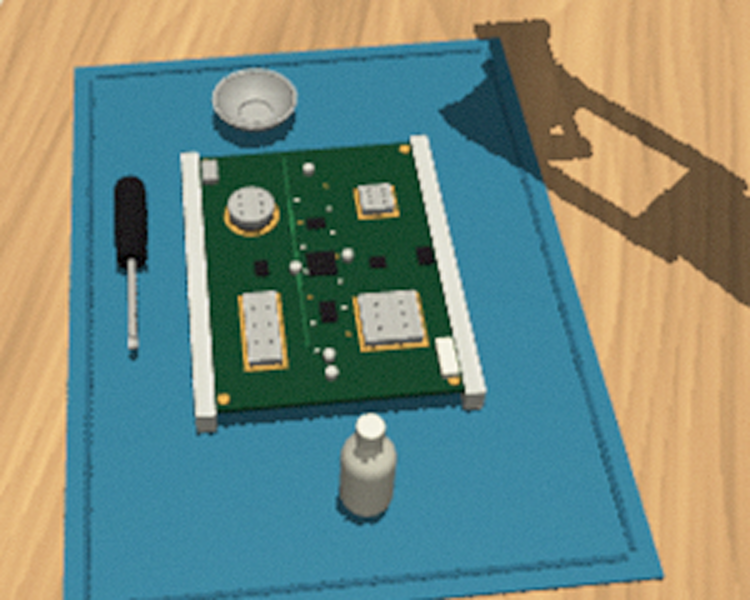

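The side view shows the long (263,328), large (391,318) and small (376,197) covers flush. The round cover (250,205) is still raised, and the bottle, dish and screwdriver haven't moved.

```bash
python3 -c "
from bench import order
print(order.close_job())"
```

```text
the job is handed in; nothing more can be done
None
```

I pressed the long, then the large square, then the small square cover home with the closed fingertips, and handed the job in at about 21 s of the 45 s allowed. The hand-in reports no verdict.

- **Pressing:** each cover slid down at about 4 N. It then met the board's spring and ended at the same tool height, 47.5 mm. The highest force I read was about 13 N. Forces were only read at the end of each move call, so a brief peak in between would not show.
- **Last picture:** the side view shows those three covers flush on the board and the round cover still raised. The arm is clear, and the wrist force is about zero.
- **Bystanders:** the bottle, dish and screwdriver look unmoved. Repeat position readings agreed within about 8 mm for the top view and 14 mm for the side view. The 14 mm was one side-view reading of the dish. It looks like detection noise, since the dish sits at the same place in both pictures.
- **Checks that failed or disagreed:** the networks did not find the bottle in the last top view. At the start their cover positions were off, by up to about 13 mm, and they missed the small cover in the side view. I located the covers by thresholding the steel tops instead; the top and side views then agreed within about 2 mm.

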